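Fetch the label roll from a tilt-out bin

TASK

One of the three clear tilt-out bins of the small grey parts cabinet holds a roll of labels. Tilt that bin out, all the way forward to its stop, leave the other two bins shut, take the roll out and stand it on its edge in the low grey roll stand, resting on the two steel rods between the side plates. The opened bin may stay open.

Things in the scene. Friction and masses are not known exactly. Their poses are not given: they have to be found in the camera images.
- label_roll: White label roll, 58 mm diameter, 24 mm wide, brown core, 60 g, on edge in one bin (others: timer, jar). Origin: centre of a flat face; z along the roll's axis, its middle at z = 12 mm; z points along the cabinet's +y. With the bin fully out its middle lies about 27 mm in front of the cabinet's front, 69 mm above the worktop, 38 mm free beside each flat face; grip across the 24 mm from above.
- cabinet: Fixed grey cabinet, 342 mm wide (y), 108 deep, 113 high, clear top, three clear bins side by side. Origin: on the worktop under the middle of its front face; x into the cabinet, y left along the front, z up. Bin middles at y = 112 (left), 0 (middle), -112 mm (right); each 106 mm wide (100 inside), front 98 mm high, turning about an axis along y at x = 0, z = 10 mm. Each has a pull lug (see the joints).
- roll_stand: Fixed low roll stand: grey base 100 x 62 x 8 mm, two level steel rods, 10 mm diameter, along its y axis at x = +-24 mm, centres 15 mm above the worktop, between 22 mm high side plates (50 mm apart inside) at y = +-27.5 mm. Origin: centre of the underside, on the worktop. A roll on both rods, axis along y, has its middle at x = 0, 39 mm above the worktop.
- bin_left (a joint): Tilt of the left bin (rad): 0 shut, grows as its top comes toward the robot, stop 0.96. Pull: white disc lug on edge, 20 mm diameter, 14 mm thick along y, mid-bin; centre in the cabinet frame x -28, z 106 mm shut, x -95, z 42 mm fully out. Pinched across its thickness from above, it turns between the fingers. Let go under 0.25 the bin falls shut, past 0.6 it falls to the stop and stays; between, it may stay put.
- bin_middle (a joint): Tilt of the middle bin (rad): 0 shut, grows as its top comes toward the robot, stop 0.96. Pull: white disc lug on edge, 20 mm diameter, 14 mm thick along y, mid-bin; centre in the cabinet frame x -28, z 106 mm shut, x -95, z 42 mm fully out. Pinched across its thickness from above, it turns between the fingers. Let go under 0.25 the bin falls shut, past 0.6 it falls to the stop and stays; between, it may stay put.
- bin_right (a joint): Tilt of the right bin (rad): 0 shut, grows as its top comes toward the robot, stop 0.96. Pull: white disc lug on edge, 20 mm diameter, 14 mm thick along y, mid-bin; centre in the cabinet frame x -28, z 106 mm shut, x -95, z 42 mm fully out. Pinched across its thickness from above, it turns between the fingers. Let go under 0.25 the bin falls shut, past 0.6 it falls to the stop and stays; between, it may stay put.
There are look-alikes about, which are no part of the job. There is more than one size of the roll_stand; the one meant has the size given above.

How it is judged:
By the outcome, as a careful person would: the job done as asked, in the order asked, and still so for the second after the job is handed in, with the robot touching nothing.
It also fails if it takes over 48 s, if anything falls off the work surface, if the arm or the gripper's body presses on something with over 40 N, if the wrist force passes 120 N, or if a joint passes its speed limit or range.

ROBOT

A 6-joint arm with a two-finger parallel gripper is mounted at the origin on a cart in front of the work surface, level with it; the furniture and walls round the work are solid. World frame = base frame: x ahead of the robot, y to its left, z up, the work surface at z = 0. Lengths are in m, angles in rad, forces in N, time in s.
With the tool pointing down it reaches from about 0.35 to 0.975 m from the base axis. Payload 4.9 kg.
Tool frame: the origin (TCP) lies on the centre line of the jaws, within the pads' length; the fingertips stand 8 mm ahead of it and the grasp point (between the pads) lies 11 mm behind it; z points along the fingers, y is the direction in which the jaws open and shut (so a half turn about z gives the same grasp; the last joint's range is limited). The gripper opens to 85 mm and grips with 20 to 120 N. Pads are 22 mm wide; open, the fingers measure 114 mm over their backs; the gripper's body (76 mm by 85 mm) begins 54 mm behind the grasp point. The pads swing forward as they close: fully open they stand 13 mm farther back than shut.
Start: joints at [-1.293, 0.053, 1.613, -0, 1.476, -0.119], TCP at [0.242, -0.576, 0.239] pointing down, gripper open.
Joint ranges: [-3.01, 3.01], [-1.01, 2.22], [0.06, 2.58], [-1.02, 4.17], [0.09, 2.62], [-3.14, 3.14]. Speed limits (rad/s): [2.57, 2.57, 3.14, 3.14, 3.14, 3.14].

INTERFACE

Orientations are given as a rotation vector (axis times angle).
In Python, from station import get_obs, get_image, calibration, finish_job gives the robot as it stands. The module is installed in compiled form; this text tells all that it offers.
- The arm moves only by the shell command python3 -m jog 'ROWS' [FORCE]. ROWS is JSON, a list of rows, each a list of 7 numbers: the shift along the tool's x, y, z in cm, then the turn, a rotation vector about the tool's x, y, z in rad, then the closure in counts, from 0 (fully open) to 255 (shut). In form: [[dx, dy, dz, ax, ay, az, jaw], ...]. A call has 1 to 8 rows; each row is the pose to reach, as a shift and turn from the pose measured when the call began, along the tool's axes at that moment; what a row does not reach only later rows make up. A row lasts 1/12 s, in which the tool goes at most 41.7 mm and 7.16 degrees, less where a joint would pass 70% of its speed; a pose out of reach is approached as far as the arm can. A call with a gripper value outside its range is refused whole. The fingers move at their own pace and stop on an object; FORCE is the grip in N (left out, the last holds). Time passes only in rows, so rows that repeat a pose let the fingers close. It gives the time, the measured TCP pose, the force and the opening at its end, in the units of the state.
- get_obs(): the state, without advancing time (a new reading comes with each control period).
- get_image(name): name is "scene" or "top" or "wrist"; returns the picture (480x640x3 uint8, red, green, blue); there is no depth.
- calibration(name): a dict with "vfov" (degrees; the focal length in pixels is half the picture's height over the tangent of half this angle, whatever the lens; pixels are square), "cx", "cy" (the principal point, pixels), "R" (3x3) and "t" (3): a world point X has camera coordinates R X + t. Camera axes: x right, y down, z forward; pixel columns grow to the right and rows downward; lengths in m; the calibration is good to about 2 mm. A picture is of the moment at which its call begins: read the wrist's pose just before it. calibration takes no time and is no camera call; for the wrist camera it gives the pose at the moment of the call.
- finish_job(): hands the job in, once; it reports no verdict.
The state is a dict: "t": time; "q": joint angles; "dq": joint speeds; "effort": joint torques, N m; "tool_pos": TCP position; "tool_rot": TCP orientation; "contact_force": force on the tool from outside, world axes, zero at the start; "wrist_torque": the same for the moment, N m; "opening": finger opening in m.
Only numpy, scipy, OpenCV 4.12 (cv2) and the standard library are available. Lean on these libraries where they do the work, as an engineer would, in place of code of your own. Each camera call takes 0.05 s, during which the arm holds its last target. There are 200 camera calls.

## Working session

There is one attempt and no reset: what is moved stays moved. The work goes in short steps, Python scripts to look and compute and a shell command to move; the robot and the scene stay as the last step left them, time stands still between calls to the robot, and variables do not carry over. Pictures are saved under pics/ and viewed, about 8 in all and at most 12, crops included, and the job is handed in when it is done.

```bash
mkdir -p pics; python3 - <<'E'
from station import *
import cv2
for n in ("scene","top"):
    im=get_image(n); cv2.imwrite(f"pics/{n}0.png",im[:,:,::-1])
    c=calibration(n); print(n,c)
o=get_obs(); print(o['t'],o['tool_pos'],o['tool_rot'],o['opening'],o['q'])
E
```

```text
scene {'vfov': 46.76338753426705, 'cx': 326.4457438475612, 'cy': 245.10402663694262, 'R': array([[-0.52341507, -0.85197755,  0.01307316],
       [-0.61269941,  0.36566291, -0.70063547],
       [ 0.59214533, -0.37473308, -0.71339963]]), 't': array([0.31264568, 0.37004   , 0.93379409])}
top {'vfov': 56.106800028780256, 'cx': 325.04068173278245, 'cy': 241.35661739613232, 'R': array([[-0.07260618, -0.99734986, -0.00464794],
       [-0.97254694,  0.07183208, -0.22134271],
       [ 0.22108999, -0.01155051, -0.97518501]]), 't': array([0.05039057, 0.54854131, 0.88297668])}
0.1 [ 0.24139708 -0.57590128  0.23818675] [-3.07813930e+00 -6.18882688e-01  2.26087339e-04] 0.08556062129721584 [-1.29298716e+00  5.32845477e-02  1.61416189e+00  3.51863930e-06
  1.47600603e+00 -1.19015338e-01]
```

View pics/scene0.png

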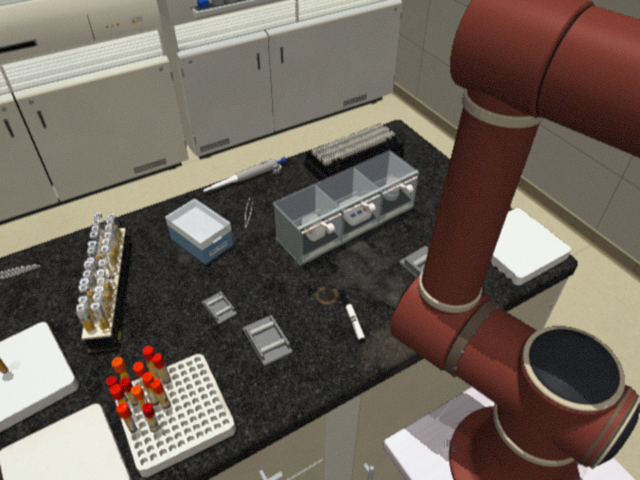

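View pics/top0.png

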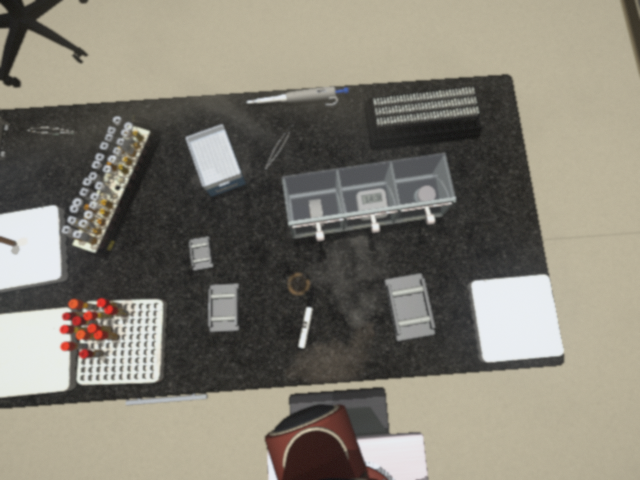

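The top view shows three stands: small (201,253), medium (223,307) and large (410,306). The left bin's narrow white item (316,208) looks like the roll on edge. The middle bin has the timer (371,200) and the right one the jar (426,193). I'll confirm with enlarged crops.

```bash
cat > h.py <<'E'
import numpy as np, cv2
from station import *
def ray(n,u,v,z,c=None):
    c=c or calibration(n); f=240/np.tan(np.radians(c['vfov']/2))
    R=np.array(c['R']);t=np.array(c['t']); C=-R.T@t
    d=R.T@np.array([(u-c['cx'])/f,(v-c['cy'])/f,1]); return C+d*(z-C[2])/d[2]
def proj(n,X,c=None):
    c=c or calibration(n); f=240/np.tan(np.radians(c['vfov']/2))
    p=np.array(c['R'])@np.array(X)+c['t']; return np.array([c['cx']+f*p[0]/p[2],c['cy']+f*p[1]/p[2]])
E
python3 - <<'E'
import cv2,numpy as np
t=cv2.imread('pics/top0.png')
a=cv2.resize(t[145:250,270:470],(800,420),interpolation=cv2.INTER_CUBIC)
cv2.imwrite('pics/cropA.png',a)
b=cv2.resize(t[230:340,180:250],(382,600),interpolation=cv2.INTER_CUBIC)
c=cv2.resize(t[265:345,375:445],(418,478),interpolation=cv2.INTER_CUBIC)
o=np.zeros((600,800,3),np.uint8);o[:,:382]=b;o[:478,382:]=c
cv2.imwrite('pics/cropB.png',o)
E
```

```text
(no output)
```

View pics/cropA.png

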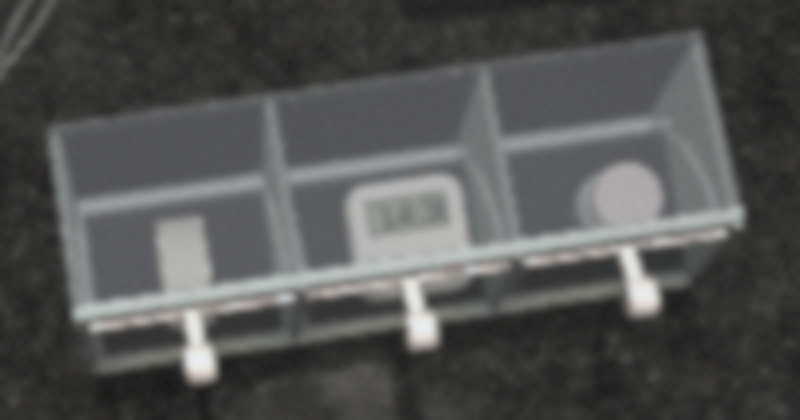

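View pics/cropB.png

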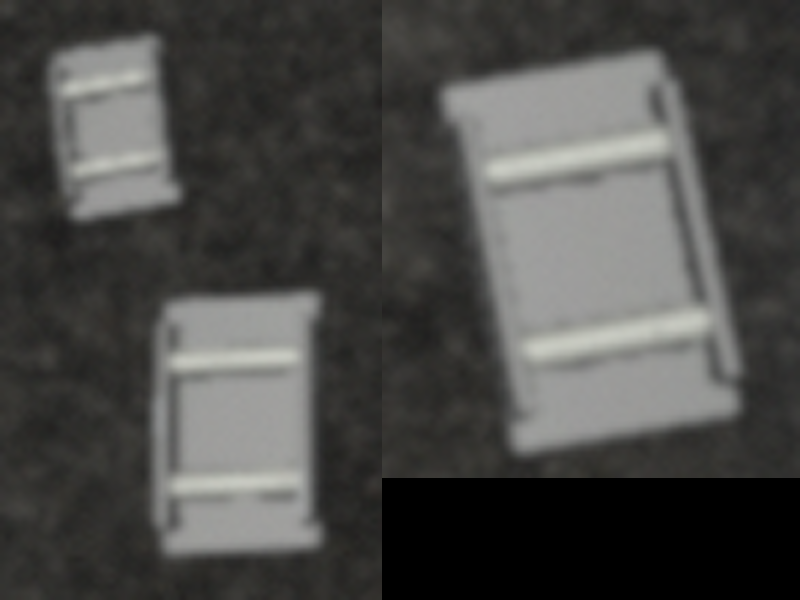

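Crop A: the left bin holds the narrow white block (185,250), which is a roll on edge seen from above. The middle bin has the timer (410,225) with its display, and the right bin has the round jar (625,195). Crop B: the small stand is at (115,125), the medium at (242,420) and the large at (590,250). Next I'll check their sizes.

```bash
python3 - <<'E'
from h import *
np.set_printoptions(precision=4,suppress=True)
A=lambda u,v,z: ray('top',270+u/4-.375,145+v/4-.375,z)
B=lambda u,v,z: ray('top',180+u/5.457-.41,230+v/5.4545-.41,z)
C=lambda u,v,z: ray('top',375+(u-382)/5.97-.41,265+v/5.975-.41,z)
def quad(f,ps,n):
    P=np.array([f(*p,.008) for p in ps]); print(n,'ctr',P.mean(0),'sides',np.linalg.norm(np.roll(P,-1,0)-P,axis=1))
quad(B,[(50,52),(158,38),(181,195),(73,218)],'small')
quad(B,[(166,299),(320,294),(320,544),(165,552)],'med')
quad(C,[(443,92),(660,52),(738,412),(515,452)],'large')
a,b=B(170,361,.018),B(298,355,.018);c,d=B(172,486,.018),B(298,481,.018)
print('med rods',(a+b+c+d)/4,np.linalg.norm((a+b-c-d)/2),'axis dir',np.degrees(np.arctan2(*(-(b-a)-(d-c))[[0,1]])))
L=A(75,312,.113);R=A(743,215,.113);BL=A(55,128,.113);BR=A(700,35,.113)
print('cab',L,R,np.linalg.norm(L-R),np.linalg.norm(BL-L),np.linalg.norm(BR-R))
for p in [(200,365),(423,330),(643,298)]: print('lug',A(*p,.110))
y=(L-R);print('yaw of cab y',np.degrees(np.arctan2(y[1],y[0]))-90)
l=A(200,365,.11);r=A(643,298,.11);y=l-r;print('lug yaw',np.degrees(np.arctan2(y[1],y[0]))-90,np.linalg.norm(y))
E
```

```text
small ctr [0.5579 0.2853 0.008 ] sides [0.0441 0.0663 0.0439 0.0699]
med ctr [0.4351 0.2365 0.008 ] sides [0.0614 0.098  0.0604 0.0991]
large ctr [ 0.4069 -0.1603  0.008 ] sides [0.081  0.1306 0.0808 0.1299]
med rods [0.4345 0.2375 0.018 ] 0.0487093983359394 axis dir 1.7167451057565002
cab [0.5828 0.0811 0.113 ] [ 0.6085 -0.2584  0.113 ] 0.34051462728865584 0.0982760861446638 0.09892981123759062
lug [0.5517 0.0207 0.11  ]
lug [ 0.5615 -0.0918  0.11  ]
lug [ 0.5698 -0.2035  0.11  ]
yaw of cab y 4.333943159346575
lug yaw 4.616624506155347 0.2248754216426859
```

The medium stand fits: 98.5 × 61 mm against the 100 × 62 mm given. I'll move to above the left lug, with the tool y along the cabinet y.

```bash
cat >> h.py <<'E'
from scipy.spatial.transform import Rotation as Ro
np.set_printoptions(precision=3,suppress=True)
def go(grasp,yawdeg):
    """grasp: world position of grasp point (11 mm behind TCP), tool down, tool y along yaw'd y (nearest half turn). prints cm, rad"""
    o=get_obs(); R0=Ro.from_rotvec(o['tool_rot']); p=np.array(o['tool_pos'])
    a=np.radians(yawdeg); best=None
    for s in (1,-1):
        y=s*np.array([-np.sin(a),np.cos(a),0]); z=np.array([0,0,-1.]); T=Ro.from_matrix(np.column_stack([np.cross(y,z),y,z]))
        r=(R0.inv()*T).as_rotvec()
        if best is None or np.linalg.norm(r)<np.linalg.norm(best): best=r
    d=R0.inv().apply(np.array(grasp)-[0,0,.011]-p)*100
    print('t',o['t'],'tcp',p,'open',o['opening'],'F',np.array(o['contact_force']),'q6',o['q'][5],'\n d',d,'rot',best)
    return d,best
CY=4.5;F=np.array([.593,-.0885,0]);a=np.radians(CY)
cab=lambda x,y,z:F+x*np.array([np.cos(a),np.sin(a),0])+y*np.array([-np.sin(a),np.cos(a),0])+np.array([0,0,z])
E
python3 - <<'E'
from h import *
print(cab(-.028,.112,.106)); go(cab(-.06,.112,.20),CY)
print(Ro.from_rotvec(get_obs()['tool_rot']).as_matrix())
E
```

```text
[0.556 0.021 0.106]
t 0.1 tcp [ 0.241 -0.576  0.238] open 0.08556062129721584 F [ 0.124  0.298 -0.259] q6 -0.1190153380217448 
 d [ 49.071 -43.869   5.011] rot [-0.002  0.     0.318]
[[ 0.922  0.386 -0.001]
 [ 0.386 -0.922  0.002]
 [ 0.    -0.002 -1.   ]]
```

```bash
python3 -m jog '[[49,-43.9,5,0,0,0.318,0],[49,-43.9,5,0,0,0.318,0],[49,-43.9,5,0,0,0.318,0],[49,-43.9,5,0,0,0.318,0],[49,-43.9,5,0,0,0.318,0],[49,-43.9,5,0,0,0.318,0],[49,-43.9,5,0,0,0.318,0],[49,-43.9,5,0,0,0.318,0]]' 40; python3 -c "
from h import *
go(cab(-.06,.112,.20),CY)"
```

```text
t: 0.77
tool_pos: [0.3841, -0.274, 0.2134]
tool_rot: [-3.137, -0.123, 0.001]
contact_force: [1.8, -0.5, -0.1]
opening: 0.0855
t 0.7667 tcp [ 0.384 -0.274  0.213] open 0.08545946770614793 F [ 1.752 -0.488 -0.109] q6 0.7142707833985943 
 d [ 16.272 -28.058   2.49 ] rot [-0.002  0.    -0.   ]
```

```bash
python3 -m jog '[[16.3,-28.1,2.5,0,0,0,110],[16.3,-28.1,2.5,0,0,0,110],[16.3,-28.1,2.5,0,0,0,110],[16.3,-28.1,2.5,0,0,0,110],[16.3,-28.1,2.5,0,0,0,110],[16.3,-28.1,2.5,0,0,0,110],[16.3,-28.1,2.5,0,0,0,110],[16.3,-28.1,2.5,0,0,0,110]]'; python3 -m jog '[[0,0,0,0,0,0,110],[0,0,0,0,0,0,110],[0,0,0,0,0,0,110]]'; python3 - <<'E'
from h import *
d,_=go(cab(-.06,.112,.20),CY)
c=calibration('wrist'); im=get_image('wrist'); cv2.imwrite('pics/w1.png',im[:,:,::-1])
import pickle; pickle.dump(c,open('w1.pkl','wb'))
print('lug pred',proj('wrist',cab(-.028,.112,.106),c),'top',proj('wrist',cab(-.028,.112,.116),c))
E
```

```text
t: 1.43
tool_pos: [0.5249, 0.0215, 0.1883]
tool_rot: [-3.137, -0.125, 0.002]
contact_force: [0.8, 0.8, 0.2]
opening: 0.0483
t: 1.68
tool_pos: [0.5244, 0.0215, 0.1877]
tool_rot: [-3.137, -0.126, 0.004]
contact_force: [0.3, -0.6, -0.0]
opening: 0.0487
t 1.6833 tcp [0.524 0.021 0.188] open 0.04872833582350917 F [ 0.337 -0.573 -0.007] q6 1.3886060796157327 
 d [-0.026  0.302 -0.127] rot [-0.002  0.002  0.002]
lug pred [318.767 196.16 ] top [318.919 198.745]
```

View pics/w1.png

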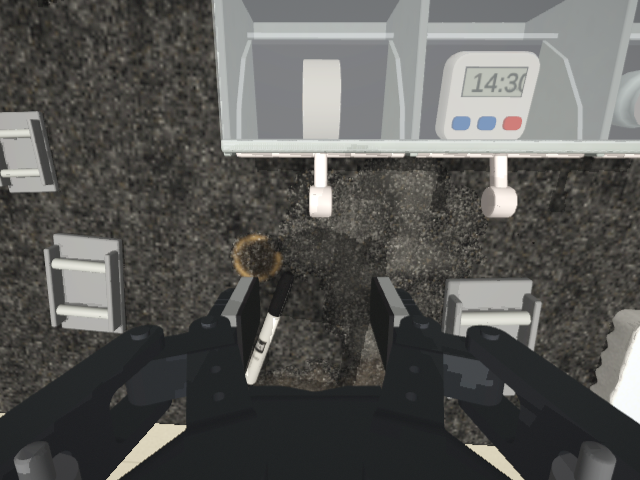

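The wrist view shows the roll in the left bin at (321,98), its lug at (320,200), the middle lug at (498,202) with the timer behind it, and the medium stand at (85,285). Now refining positions from these pixels.

```bash
python3 - <<'E'
from h import *
import pickle; c=pickle.load(open('w1.pkl','rb'))
l=ray('wrist',320.5,200.5,.106,c); print('lug',l,'expected',cab(-.028,.112,.106))
e1,e2=ray('wrist',224,147,.113,c),ray('wrist',600,147,.113,c);d=e1-e2;print('front edge',e1,e2,'yaw',np.degrees(np.arctan2(-d[0],d[1])))
# stand rods (z top .02)
P=[ray('wrist',u,v,.019,c) for u,v in [(52,264),(104,267),(57,311),(108,314)]]
P=np.array(P);print(P,P.mean(0)); d=P[0]+P[2]-P[1]-P[3];print('stand yaw',np.degrees(np.arctan2(-d[0],d[1])),np.linalg.norm((P[0]+P[1]-P[2]-P[3])/2))
im=cv2.imread('pics/w1.png');cv2.imwrite('pics/w1c.png',np.hstack([cv2.resize(im[220:345,30:140],None,fx=4,fy=4,interpolation=2),cv2.resize(im[150:275,280:370],None,fx=4,fy=4,interpolation=2)]))
E
```

```text
lug [0.554 0.02  0.106] expected [0.556 0.021 0.106]
front edge [0.582 0.079 0.113] [ 0.599 -0.14   0.113] yaw 4.59936976914736
[[0.46  0.261 0.019]
 [0.461 0.213 0.019]
 [0.411 0.262 0.019]
 [0.412 0.213 0.019]] [0.436 0.237 0.019]
stand yaw 1.014820160294851 0.048469543656432516
```

View pics/w1c.png

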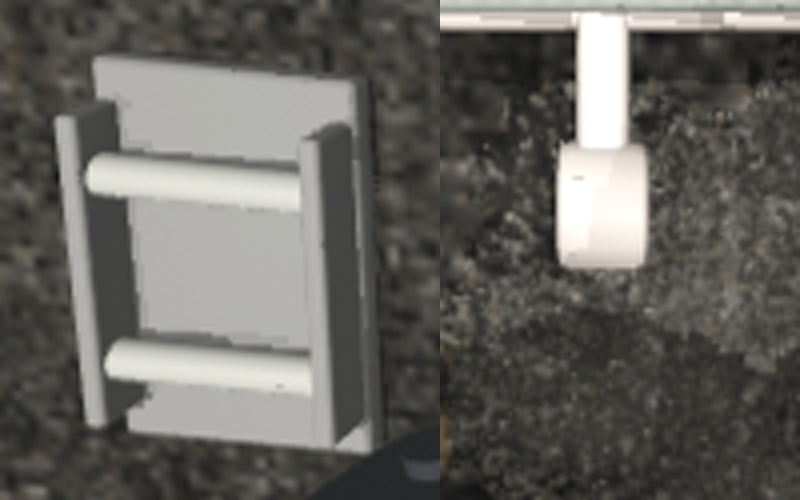

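```bash
sed -i 's/F=np.array(\[.593,-.0885,0\])/F=np.array([.590,-.0893,0])/' h.py; python3 -c "
from h import *
print(cab(-.028,.112,.106));go(cab(-.028,.112,.106),CY)"
```

```text
[0.553 0.02  0.106]
t 1.7333 tcp [0.524 0.021 0.188] open 0.04896623667234142 F [-0.18  -0.386 -0.159] q6 1.3887106922008763 
 d [2.891 0.317 9.291] rot [-0.002  0.002  0.   ]
```

```bash
python3 -m jog '[[2.9,0.3,2,0,0,0,110],[2.9,0.3,5,0,0,0,110],[2.9,0.3,8,0,0,0,110],[2.9,0.3,9.3,0,0,0,110],[2.9,0.3,9.3,0,0,0,110],[2.9,0.3,9.3,0,0,0,110]]'; python3 -c "
from h import *
go(cab(-.028,.112,.106),CY)"; python3 -m jog '[[0,0,0,0,0,0,255],[0,0,0,0,0,0,255],[0,0,0,0,0,0,255],[0,0,0,0,0,0,255],[0,0,0,0,0,0,255],[0,0,0,0,0,0,255]]' 40;  python3 -c "
from h import *
go(cab(-.028,.112,.106),CY);cv2.imwrite('pics/w2.png',get_image('wrist')[:,:,::-1])"
```

```text
t: 2.23
tool_pos: [0.553, 0.0194, 0.0949]
tool_rot: [-3.137, -0.121, 0.004]
contact_force: [0.2, -0.4, 0.4]
opening: 0.0489
t 2.2333 tcp [0.553 0.019 0.095] open 0.04892858461996413 F [ 0.227 -0.372  0.414] q6 1.392693263030032 
 d [ 0.04  -0.068 -0.01 ] rot [-0.002  0.003 -0.001]
t: 2.73
tool_pos: [0.5543, 0.0206, 0.0975]
tool_rot: [-3.135, -0.121, -0.001]
contact_force: [-1.6, 5.2, 5.7]
opening: 0.0133
t 2.7333 tcp [0.554 0.021 0.097] open 0.01327730538992487 F [-1.559  5.217  5.713] q6 1.3926941176114362 
 d [-0.099  0.037  0.245] rot [-0.004 -0.001 -0.001]
```

View pics/w2.png

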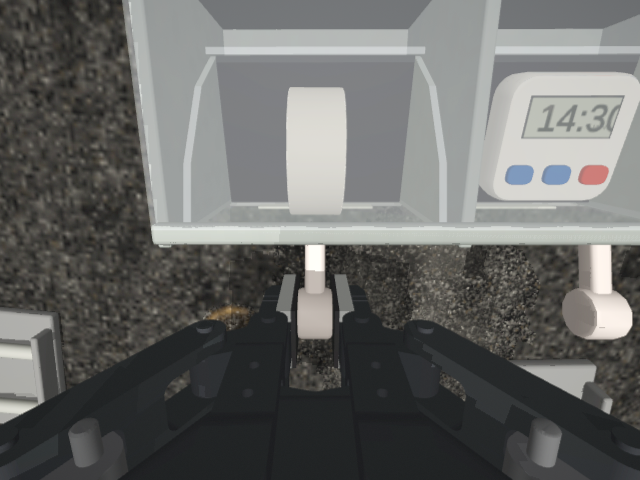

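Lug pinched (opening 13.3 mm, lug at (315,313) between the pads). Pulling along the arc.

```bash
python3 -m jog '[[-0.55,0,0.2,0,0,0,255],[-1.15,0,0.4,0,0,0,255],[-1.7,0,0.7,0,0,0,255],[-2.25,0,0.95,0,0,0,255],[-2.75,0,1.3,0,0,0,255],[-3.25,0,1.65,0,0,0,255],[-3.7,0,2.05,0,0,0,255],[-4.2,0,2.45,0,0,0,255]]'; python3 -c "
from h import *
go(cab(-.07,.112,.082),CY)"
```

```text
t: 3.45
tool_pos: [0.5132, 0.0174, 0.075]
tool_rot: [-3.135, -0.122, -0.005]
contact_force: [0.9, 1.8, 6.4]
opening: 0.0133
t 3.45 tcp [0.513 0.017 0.075] open 0.013304128570521646 F [0.928 1.764 6.444] q6 1.377991160165777 
 d [-0.184  0.044  0.395] rot [-0.004 -0.004 -0.001]
```

```bash
python3 -m jog '[[-0.45,0,0.5,0,0,0,255],[-0.85,0,1.0,0,0,0,255],[-1.2,0,1.5,0,0,0,255],[-1.6,0,2.0,0,0,0,255],[-1.9,0,2.5,0,0,0,255],[-2.2,0,3.1,0,0,0,255],[-2.4,0,3.6,0,0,0,255],[-2.55,0,4.0,0,0,0,255]]'; python3 -c "
from h import *
go(cab(-.095,.112,.042),CY)"
```

```text
t: 4.12
tool_pos: [0.4865, 0.0154, 0.0347]
tool_rot: [-3.136, -0.122, -0.001]
contact_force: [-2.7, 0.6, 6.0]
opening: 0.0131
t 4.1167 tcp [0.487 0.015 0.035] open 0.013119388708769842 F [-2.712  0.647  6.033] q6 1.3677817812647386 
 d [-0.005  0.051  0.37 ] rot [-0.003 -0.001 -0.001]
```

```bash
python3 -m jog '[[-0.05,0,0.3,0,0,0,255],[-0.05,0,0.4,0,0,0,255],[-0.05,0,0.4,0,0,0,255]]'; python3 -m jog '[[0,0,0,0,0,0,110],[0,0,0,0,0,0,110],[0,0,0,0,0,0,110],[0,0,0,0,0,0,110],[-1,0,-4,0,0,0,110],[-1,0,-8,0,0,0,110],[-1,0,-12,0,0,0,110],[-1,0,-14,0,0,0,110]]';  python3 -m jog '[[0,0,-3,0,0,0,110],[0,0,-3,0,0,0,110],[0,0,-3,0,0,0,110]]'; python3 - <<'E'
from h import *
import pickle
p=cab(-.027,.112,.079);print(p);go(p,CY)
c=calibration('wrist');pickle.dump(c,open('w3.pkl','wb'));cv2.imwrite('pics/w3.png',get_image('wrist')[:,:,::-1])
for dy in (-.012,.012): print(proj('wrist',cab(-.027,.112+dy,.098),c))
print('lug',proj('wrist',cab(-.0947,.112,.042),c))
E
```

```text
t: 4.37
tool_pos: [0.4849, 0.0152, 0.0304]
tool_rot: [-3.136, -0.122, 0.003]
contact_force: [-4.4, 1.1, 5.3]
opening: 0.0135
t: 5.03
tool_pos: [0.4773, 0.0137, 0.1757]
tool_rot: [-3.137, -0.123, -0.007]
contact_force: [1.2, 0.1, 1.0]
opening: 0.0485
t: 5.28
tool_pos: [0.4788, 0.0134, 0.2087]
tool_rot: [-3.138, -0.123, -0.016]
contact_force: [-0.0, -0.1, -0.0]
opening: 0.0484
[0.554 0.02  0.079]
t 5.2833 tcp [0.479 0.013 0.209] open 0.04841663131171909 F [-0.033 -0.104 -0.019] q6 1.3633811402646894 
 d [ 7.436 -0.084 14.145] rot [-0.   -0.01 -0.  ]
[330.122 126.72 ]
[294.733 126.73 ]
lug [313.002 210.159]
```

View pics/w3.png

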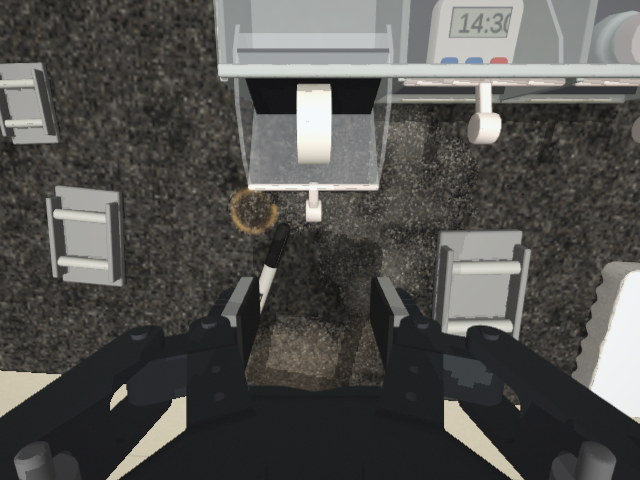

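The bin is at its stop: the lug is at (313,210), exactly as predicted. The roll spans cols 297–331 and rows 83–163, as expected, and the other bins are shut. Descending on the roll.

```bash
python3 -m jog '[[3.7,0,2,0,0,0,110],[7.4,0,4,0,0,0,110],[7.4,0,7,0,0,0,110],[7.4,0,10,0,0,0,110],[7.4,0,12.5,0,0,0,110],[7.4,0,14.1,0,0,0,110],[7.4,0,14.1,0,0,0,110]]'; python3 -c "
from h import *
go(cab(-.027,.112,.079),CY)"; python3 -m jog '[[0,0,0,0,0,0,255],[0,0,0,0,0,0,255],[0,0,0,0,0,0,255],[0,0,0,0,0,0,255],[0,0,0,0,0,0,255]]' 30;  python3 -c "
from h import *
go(cab(-.027,.112,.079),CY);cv2.imwrite('pics/w4.png',get_image('wrist')[:,:,::-1])"
```

```text
t: 5.92
tool_pos: [0.5469, 0.0201, 0.0586]
tool_rot: [-3.136, -0.122, 0.011]
contact_force: [-1.9, 0.3, -0.1]
opening: 0.0487
t 5.9167 tcp [0.547 0.02  0.059] open 0.04865770267129202 F [-1.92   0.254 -0.064] q6 1.3912564423502434 
 d [ 0.736  0.039 -0.949] rot [-0.004  0.007 -0.   ]
t: 6.33
tool_pos: [0.5472, 0.02, 0.0595]
tool_rot: [-3.136, -0.123, 0.009]
contact_force: [-1.7, 0.0, -0.9]
opening: 0.0234
t 6.3333 tcp [0.547 0.02  0.059] open 0.023401751535854352 F [-1.698  0.022 -0.879] q6 1.3912559992545044 
 d [ 0.708  0.034 -0.856] rot [-0.003  0.006 -0.   ]
```

View pics/w4.png

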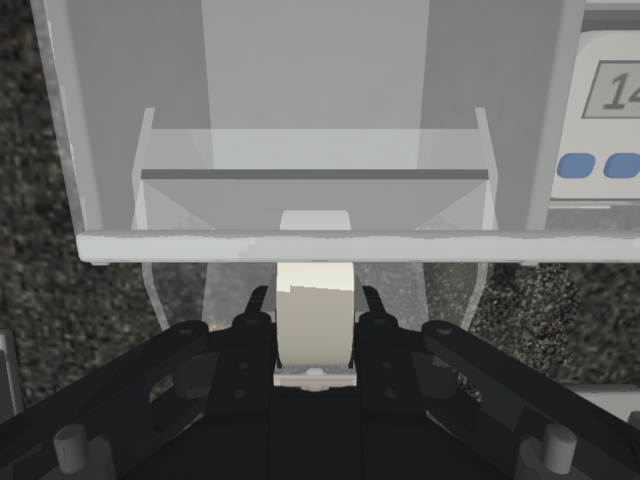

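The roll is gripped (23.4 mm), but about 9 mm too low: at the stand the fingertips would reach down to the side plates. I'll regrip higher and 7 mm further in.

```bash
python3 -m jog '[[0,0,0,0,0,0,110],[0,0,0,0,0,0,110],[0,0,0,0,0,0,110],[0,0,0,0,0,0,110],[0.4,0,-0.6,0,0.006,0,110],[0.7,0,-0.9,0,0.006,0,110],[0.7,0,-0.9,0,0.006,0,110],[0.7,0,-0.9,0,0.006,0,110]]'; python3 -c "
from h import *
go(cab(-.027,.112,.079),CY)"
```

```text
t: 7.05
tool_pos: [0.5549, 0.0205, 0.0691]
tool_rot: [-3.136, -0.123, -0.002]
contact_force: [0.3, 0.6, -0.6]
opening: 0.0487
t 7.05 tcp [0.555 0.021 0.069] open 0.048695188257340594 F [ 0.32   0.568 -0.614] q6 1.392543062497237 
 d [-0.067  0.025  0.107] rot [-0.003 -0.002 -0.   ]
```

```bash
python3 -m jog '[[0,0,0,0,0,0,255],[0,0,0,0,0,0,255],[0,0,0,0,0,0,255],[0,0,0,0,0,0,255],[0,0,0,0,0,0,255]]' 30;  python3 -m jog '[[0,0,-1,0,0,0,255],[0,0,-3,0,0,0,255],[0,0,-5.5,0,0,0,255],[0,0,-8,0,0,0,255],[0,0,-10,0,0,0,255],[0,0,-10,0,0,0,255],[0,0,-10,0,0,0,255]]'; python3 - <<'E'
from h import *
import pickle; c=pickle.load(open('w3.pkl','rb'))
P=np.array([ray('wrist',u,v,.019,c) for u,v in [(54,215),(107,217),(59,261),(110,264)]])
d=P[0]+P[2]-P[1]-P[3];print(P.mean(0),np.degrees(np.arctan2(-d[0],d[1])),np.linalg.norm((P[0]+P[1]-P[2]-P[3])/2))
Q=np.array([ray('wrist',u,v,.008,c) for u,v in [(57,185),(121,191),(123,286),(55,280)]])
print('base',Q.mean(0),np.degrees([np.arctan2(-(Q[0]-Q[1])[0],(Q[0]-Q[1])[1]),np.arctan2(*(Q[1]-Q[2])[[1,0]])]))
go([.435,.237,.15],0)
E
```

```text
t: 7.47
tool_pos: [0.5549, 0.0205, 0.0691]
tool_rot: [-3.136, -0.122, -0.003]
contact_force: [-0.1, -0.4, 0.8]
opening: 0.0235
t: 8.05
tool_pos: [0.5556, 0.0201, 0.1708]
tool_rot: [-3.136, -0.123, -0.007]
contact_force: [-1.1, -0.2, -1.1]
opening: 0.0232
[0.436 0.236 0.019] 1.60005449849212 0.04702841437881436
base [0.436 0.237 0.008] [-0.934 -2.289]
t 8.05 tcp [0.556 0.02  0.171] open 0.023245826106040347 F [-1.057 -0.231 -1.09 ] q6 1.392619825742799 
 d [-10.347 -22.556   3.188] rot [-0.003 -0.005  0.078]
```

```bash
python3 -m jog '[[-17,-22,1,0,0,0.078,255],[-17,-22,1,0,0,0.078,255],[-17,-22,1,0,0,0.078,255],[-17,-22,1,0,0,0.078,255],[-17,-22,1,0,0,0.078,255],[-17,-22,1,0,0,0.078,255],[-17,-22,1,0,0,0.078,255],[-17,-22,1,0,0,0.078,255]]'; python3 -m jog '[[0,0,0,0,0,0,255],[0,0,0,0,0,0,255]]'; python3 - <<'E'
from h import *
import pickle
go([.435,.237,.15],0)
c=calibration('wrist');pickle.dump(c,open('w5.pkl','wb'));cv2.imwrite('pics/w5.png',get_image('wrist')[:,:,::-1])
E
```

```text
t: 8.72
tool_pos: [0.3645, 0.2284, 0.1578]
tool_rot: [-3.139, -0.009, 0.001]
contact_force: [0.6, -0.9, -1.0]
opening: 0.0236
t: 8.88
tool_pos: [0.3632, 0.2281, 0.1559]
tool_rot: [-3.14, -0.01, 0.006]
contact_force: [-1.2, -0.4, -0.9]
opening: 0.0233
t 8.8833 tcp [0.363 0.228 0.156] open 0.02331340927217025 F [-1.177 -0.383 -0.907] q6 1.9489702822541801 
 d [ 7.193 -0.84   1.666] rot [-0.001  0.004  0.006]
```

View pics/w5.png

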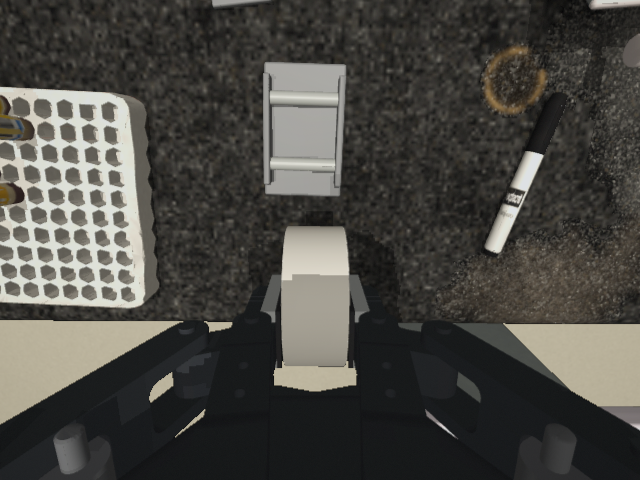

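The wrist view shows the stand at (305,130) with rods near rows 98 and 163. The roll is held upright at (316,295), square between the pads.

```bash
python3 - <<'E'
from h import *
import pickle; c=pickle.load(open('w5.pkl','rb'))
P=np.array([ray('wrist',u,v,.018,c) for u,v in [(271,96),(338,99),(271,161.5),(337,166)]])
d=P[0]+P[2]-P[1]-P[3];print(P.mean(0),np.degrees(np.arctan2(-d[0],d[1])),np.linalg.norm((P[0]+P[1]-P[2]-P[3])/2))
Q=np.array([ray('wrist',u,v,.008,c) for u,v in [(265,62),(346,66),(340,196),(264,194)]])
print('base',Q.mean(0),np.degrees([np.arctan2(-(Q[0]-Q[1])[0],(Q[0]-Q[1])[1]),np.arctan2(*(Q[1]-Q[2])[[1,0]])]))
# plate-top inner edges (z .022)
P=np.array([ray('wrist',u,v,.022,c) for u,v in [(271,76),(338,76),(271,184),(335,184)]]);print('plates',P, P.mean(0))
im=cv2.imread('pics/w5.png');cv2.imwrite('pics/w5c.png',cv2.resize(im[55:205,250:360],None,fx=4,fy=4,interpolation=2))
go([.435,.237,.15],-1.5)
E
```

```text
[0.435 0.236 0.018] -2.7494156859978474 0.04780350759684
base [0.434 0.237 0.008] [-2.223 -1.14 ]
plates [[0.473 0.259 0.022]
 [0.473 0.212 0.022]
 [0.396 0.262 0.022]
 [0.396 0.212 0.022]] [0.434 0.236 0.022]
t 8.9333 tcp [0.364 0.228 0.156] open 0.023422649887726698 F [ 0.415 -0.496 -0.61 ] q6 1.9489713745296715 
 d [ 7.113 -0.88   1.723] rot [-0.002  0.003  0.031]
```

View pics/w5c.png

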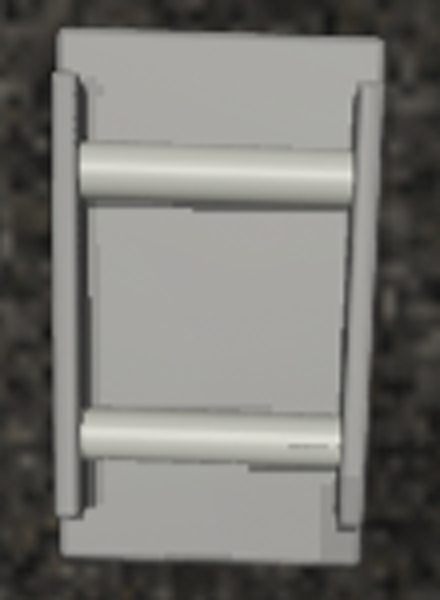

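```bash
python3 -m jog '[[3.6,-0.5,0,0,0.003,0.03,255],[7,-0.9,0,0,0.003,0.03,255],[7.1,-0.85,3,0,0.003,0.03,255],[7.1,-0.85,6.5,0,0.003,0.03,255],[7.1,-0.85,6.5,0,0.003,0.03,255],[7.1,-0.85,6.5,0,0.003,0.03,255]]'; python3 - <<'E'
from h import *
go([.435,.2365,.050],-1.8)
E
```

```text
t: 9.43
tool_pos: [0.4333, 0.2351, 0.0887]
tool_rot: [3.14, -0.042, -0.01]
contact_force: [0.5, 0.5, 0.3]
opening: 0.0236
t 9.4333 tcp [0.433 0.235 0.089] open 0.023567162601222307 F [0.533 0.483 0.333] q6 1.9423559064257718 
 d [ 0.2   -0.152  4.968] rot [0.001 0.006 0.005]
```

```bash
python3 -m jog '[[0.2,-0.15,1.5,0,0.006,0,255],[0.2,-0.15,3,0,0.006,0,255],[0.2,-0.15,4,0,0.006,0,255],[0.2,-0.15,4.6,0,0.006,0,255],[0.2,-0.15,4.7,0,0.006,0,255],[0.2,-0.15,4.7,0,0.006,0,255]]'; python3 - <<'E'
from h import *
go([.435,.2365,.050],-1.8)
cv2.imwrite('pics/w6.png',get_image('wrist')[:,:,::-1])
E
```

```text
t: 9.93
tool_pos: [0.4351, 0.2367, 0.043]
tool_rot: [3.141, -0.042, -0.002]
contact_force: [-5.0, 0.4, 2.2]
opening: 0.0237
t 9.9333 tcp [0.435 0.237 0.043] open 0.023706510959668636 F [-5.042  0.433  2.212] q6 1.945833564536993 
 d [-0.004  0.02   0.395] rot [0.001 0.001 0.005]
```

Touched the far rod first (Fx −5 N), so I'll shift 3 mm back and lower.

```bash
python3 -m jog '[[-0.2,0,0,0,0,0,255],[-0.3,0,0.1,0,0,0,255],[-0.3,0,0.2,0,0,0,255],[-0.3,0,0.2,0,0,0,255]]'; python3 - <<'E'
from h import *
go([.435,.2365,.050],-1.8)
cv2.imwrite('pics/w6.png',get_image('wrist')[:,:,::-1])
E
```

```text
t: 10.32
tool_pos: [0.4323, 0.2368, 0.041]
tool_rot: [3.141, -0.042, 0.0]
contact_force: [-1.1, -0.1, -0.4]
opening: 0.0234
t 10.3167 tcp [0.432 0.237 0.041] open 0.02341738786958562 F [-1.066 -0.083 -0.396] q6 1.9481486794064005 
 d [0.268 0.027 0.203] rot [ 0.    -0.     0.005]
```

View pics/w6.png

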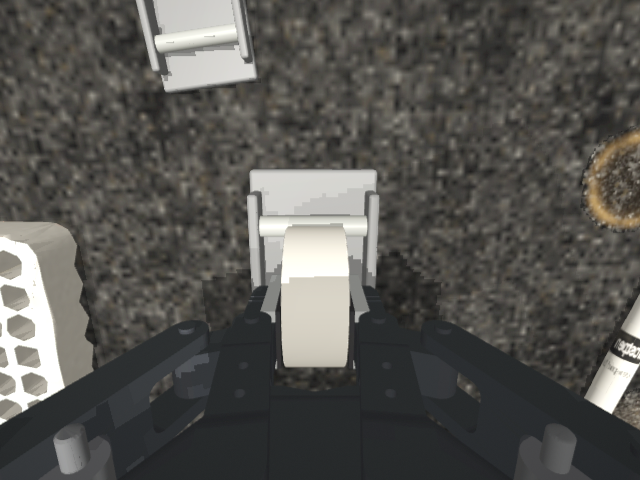

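The roll (col 316) is centred between the plates (258–372), and the rod behind it is at row 226. Lowering until it touches.

```bash
python3 -m jog '[[0,0,0.15,0,0,0,255],[0,0,0.3,0,0,0,255],[0,0,0.3,0,0,0,255]]'; python3 -m jog '[[0,0,0.1,0,0,0,255],[0,0,0.1,0,0,0,255]]'
```

```text
t: 10.62
tool_pos: [0.4329, 0.2371, 0.0402]
tool_rot: [3.141, -0.042, -0.0]
contact_force: [-7.9, -2.1, 14.5]
opening: 0.0237
t: 10.78
tool_pos: [0.4329, 0.2371, 0.0404]
tool_rot: [3.14, -0.042, -0.002]
contact_force: [-5.7, -2.0, 8.9]
opening: 0.0235
```

```bash
python3 -m jog '[[-0.12,0,0,0,0,0,255],[-0.12,0,0,0,0,0,255]]'; python3 -m jog '[[0,0,0,0,0,0,170],[0,0,0,0,0,0,130],[0,0,0,0,0,0,110],[0,0,0,0,0,0,110],[0,0,0,0,0,0,110]]'; python3 -m jog '[[0,0,-1,0,0,0,110],[0,0,-3,0,0,0,110],[0,0,-6,0,0,0,110],[0,0,-9,0,0,0,110],[-4,0,-12,0,0,0,110],[-8,0,-13,0,0,0,110],[-8,0,-13,0,0,0,110],[-8,0,-13,0,0,0,110]]'; python3 - <<'E'
from h import *
import pickle
c=calibration('wrist');w=get_image('wrist')[:,:,::-1];s=get_image('scene')[:,:,::-1];t=get_image('top')[:,:,::-1]
o=np.zeros((600,800,3),np.uint8);o[:300,:400]=cv2.resize(w,(400,300));
o[:300,400:]=cv2.resize(s[150:375,170:470],(400,300));o[300:,:400]=cv2.resize(t[150:375,170:470],(400,300));o[300:,400:]=cv2.resize(w[0:225,170:470],(400,300))
cv2.imwrite('pics/fin.png',o);print(get_obs()['t'])
print('exp roll centre px',proj('wrist',[.435,.2365,.039],c))
E
```

```text
t: 10.95
tool_pos: [0.4322, 0.2372, 0.0408]
tool_rot: [3.14, -0.042, -0.0]
contact_force: [1.1, 0.7, 3.1]
opening: 0.0235
t: 11.37
tool_pos: [0.4321, 0.2372, 0.0406]
tool_rot: [3.14, -0.042, -0.001]
contact_force: [0.7, 0.0, -0.4]
opening: 0.0483
t: 12.03
tool_pos: [0.3515, 0.2401, 0.1728]
tool_rot: [-3.14, 0.039, -0.006]
contact_force: [0.6, -0.0, -0.5]
opening: 0.0486
12.1833
exp roll centre px [315.894 116.178]
```

The viewer limit is reached, so I'll check numerically from the images instead: the roll blob against its predicted outline, plus the bins.

```bash
python3 -m jog '[[0,0,0,0,0,0,110],[0,0,0,0,0,0,110],[0,0,0,0,0,0,110],[0,0,0,0,0,0,110],[0,0,0,0,0,0,110],[0,0,0,0,0,0,110]]'; python3 - <<'E'
from h import *
c=calibration('wrist');w=get_image('wrist');tp=get_image('top');sc=get_image('scene')
a=np.radians(-1.8);ax=np.array([-np.sin(a),np.cos(a),0]);ux=np.array([np.cos(a),np.sin(a),0])
th=np.linspace(0,2*np.pi,60)
cyl=[np.array([.435,.2365,.039])+ax*s*.012+.029*(np.cos(k)*ux+np.sin(k)*np.array([0,0,1])) for s in(-1,1) for k in th]
def hullmask(n,im,c,pts,thr):
    h=cv2.convexHull(np.array([proj(n,p,c) for p in pts],np.float32)).astype(np.int32)
    m=np.zeros(im.shape[:2],np.uint8);cv2.fillPoly(m,[h],1);x,y,W,H=cv2.boundingRect(h)
    x0,y0=max(x-25,0),max(y-25,0);g=im.min(2)[y0:y+H+25,x0:x+W+25];mm=m[y0:y+H+25,x0:x+W+25]
    b=(g>thr).astype(np.uint8);k,l,st,ce=cv2.connectedComponentsWithStats(b);i=1+np.argmax(st[1:,4])
    print(n,'pred box',x,y,W,H,'blob',st[i][:5]+[x0,y0,0,0,0],'IoU',((l==i)&(mm>0)).sum()/((l==i)|(mm>0)).sum(),'mean in',g[mm>0].mean())
    return g
for thr in (190,205): g=hullmask('wrist',w,c,cyl,thr)
print(g[::8,::7])
for n,im in(('top',tp),('scene',sc)):
  for thr in (150,180): hullmask(n,im,calibration(n),cyl,thr)
for n,im in (('top',tp),('scene',sc)):
  for nm,p in(('L out',(-.0947,.112,.042)),('L shut',(-.028,.112,.106)),('M shut',(-.028,0,.106)),('R shut',(-.028,-.112,.106))):
    u,v=proj(n,cab(*p)).round().astype(int); print(n,nm,(u,v),im.min(2)[v-2:v+3,u-2:u+3].mean())
print(get_obs()['contact_force'],get_obs()['t'])
E
```

```text
t: 12.68
tool_pos: [0.3526, 0.2393, 0.1701]
tool_rot: [3.14, -0.043, -0.002]
contact_force: [-0.5, -0.6, 0.1]
opening: 0.0481
wrist pred box 295 72 38 86 blob [ 282   79   51   64 2292] IoU 0.701547987616099 mean in 196.49500624219726
wrist pred box 295 72 38 86 blob [ 295   85   37   52 1722] IoU 0.5374531835205992 mean in 196.49500624219726
[[ 41  46  48  46  30  46  36  39  31  38  26  39  45]
 [ 53 157 157 157 157 156 157 157 157 157 157 157  50]
 [ 40 131 159 159 158 158 159 159 158 158 158 144  45]
 [ 25 149 157 159 159 159 159 158 158 158 158  86  49]
 [ 47 150 142 144 192 192 192 192 192 138 138  97  53]
 [ 29 151 182 182 208 208 209 209 209 164 168 120  42]
 [ 43 150  83 100 216 216 216 216 216 135 135 118  61]
 [ 35 150 143 157 217 216 216 217 216 144 142 122  35]
 [ 47 149 138 158 216 217 217 216 216 142 142 131  46]
 [ 44 149 137 157 217 217 217 217 217 142 142 138  60]
 [ 59 148 137 157 213 213 213 213 213 141 142 143  25]
 [ 51 143  80 156 202 203 203 203 203 141 151 145  31]
 [ 41 135  79 157 186 186 187 186 187 140 152 150  26]
 [ 59 131 187 189 158 159 159 158 158 16
[... 307 characters left out ...]
blob [211 294  13  24 268] IoU 0.5234375 mean in 172.916015625
scene pred box 254 312 25 34 blob [258 319  20  22 165] IoU 0.29359430604982206 mean in 117.24199288256227
scene pred box 254 312 25 34 blob [258 320  19  19 111] IoU 0.19750889679715303 mean in 117.24199288256227
top L out (np.int64(325), np.int64(273)) 221.12
top L shut (np.int64(320), np.int64(236)) 45.96
top M shut (np.int64(375), np.int64(227)) 221.88
top R shut (np.int64(430), np.int64(219)) 217.8
scene L out (np.int64(348), np.int64(267)) 200.32
scene L shut (np.int64(330), np.int64(228)) 36.32
scene M shut (np.int64(371), np.int64(208)) 50.28
scene R shut (np.int64(409), np.int64(189)) 93.16
[ 0.285  0.2   -0.068] 12.8333
```

The wrist blob matches a roll on edge: cols 295–332, about rows 77–153, shaded along its curve, against a predicted box of 295–333 × 72–158. The top view shows the left lug out and the others shut. The scene camera's M and R probes came out dark, so I'll compare them with the starting picture.

```bash
python3 - <<'E'
from h import *
for n,bx in (('scene',[('M+R lugs',335,180,90,45),('left lug shut',300,215,34,30)]),('top',[('M+R',345,150,110,85),('L',285,170,55,90)])):
    a=cv2.imread(f'pics/{n}0.png').astype(int);b=get_image(n)[:,:,::-1].astype(int)
    for nm,x,y,w,h in bx:
        d=abs(a-b).max(2)[y:y+h,x:x+w]; print(n,nm,'changed px frac',(d>40).mean().round(3))
a=cv2.imread('pics/scene0.png').min(2);
for p in [(371,208),(409,189),(330,228)]: print(p,a[p[1]-2:p[1]+3,p[0]-2:p[0]+3].mean())
E
```

```text
scene M+R lugs changed px frac 0.897
scene left lug shut changed px frac 0.788
top M+R changed px frac 0.0
top L changed px frac 0.36
(371, 208) 177.4
(409, 189) 178.04
(330, 228) 191.36
```

The arm now blocks the cabinet in the scene camera, with about 90% of those pixels changed. The top view shows the middle and right bins unchanged (0% of pixels). Handing in.

```bash
python3 -c "
from station import *
print(finish_job())"
```

```text
the job is handed in; nothing more can be done
None
```

The label roll was in the left bin. I tilted that bin out to its stop, lifted the roll out and stood it on edge on the rods of the medium stand, which measured 98.5 × 61 mm. I handed the job in at about 13 s on the robot's clock, with the gripper well clear of everything.

**Checks that passed:**
- **Roll:** in the last wrist picture it stands at the predicted place, cols 295–332 and about rows 77–153, against a predicted box of 295–333 × 72–158.
- **Bins:** the top view shows the left lug at its fully-out position, and the middle and right bins unchanged from the start.
- **Forces:** they were near zero after release. The highest I read during placing was about 15 N.

**Checks that failed or were weak:**
- **Last view by eye:** I had used all 12 picture views, so the final checks compared pixel values only.
- **Outline overlap:** the automatic overlap of the roll's outline was only 0.70 in the wrist view, 0.52 in the top view and 0.29 in the scene view. The wrist figure is low because the roll's underside is shaded and a rod merged into the outline. I did not track down the other two, so the wrist pixel rows are the main evidence.
- **Scene camera:** the arm blocked its view of the cabinet, so it could not confirm the bins.

**Corrected along the way:** I took the roll first about 9 mm too low and regripped it higher. It also touched the far rod first, so I shifted it back about 4 mm before release.

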